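# Open the dust-well hatch and bin the spoiled cast

## Task

On the sloping dust-well console under the lamp bar, lift the hatch off its recessed seat and, without forcing it, slide it in its channels to the left (as the robot faces it) until the well is fully uncovered, and leave it lying there. Then put the spoiled square-based plaster cast into the well, and leave everything else where it is.

Things in the scene. Friction and masses are not known exactly. Their poses are not given: they have to be found in the camera images.
- console: White fixed dust-well console, 173 deep x 370 wide mm with its lamp, origin under its middle on the table; x to the back, y left, z up, yaw varies. Its deck slopes up to the back at 25 deg: up-slope direction (0.906, 0, 0.423), outward normal n (-0.423, 0, 0.906) in this frame. Seat and well in the right (-y) half, parking floor in the left. Behind the deck it is 130 mm high.
- well_mouth (a point): Middle of the hatch's seat and of the well opening (110 x 110 mm in the deck), in the seat plane; at (0, -68, 95) mm in the console frame; its axes are the console's. The well below is 136 x 142 mm inside, its floor at z 6 mm.
- park_middle (a point): Middle of the parked hatch's underside, (-5, 66, 106) mm in the console frame. The parking floor is 8 to 16 mm along n above the seat, differing from run to run and not measured: feel for it. From the seat the hatch slides left only when raised above that floor, and meets the channel lips 4 mm higher still (12 to 20 mm up). A low end stop ends the slide 139 mm left of the seat.
- channel_lip (a point): Middle of the down-slope channel lip at its medium height (the true height, up to 4 mm more or less along n, goes with the parking floor's). Two such lips, fixed in a run and running along y on both deck edges over seat and parking floor, overhang the hatch edges by 8 mm and keep it captive; 114 mm lies free between them. Their tops stand 25 to 33 mm above the seat plane, along n.
- lamp_bar (a point): Middle of the underside of the lamp bar over the deck, 30 mm deep (x) x 370 mm (along the console's y) x 26 mm high, fixed at (5, 0, 275) mm in the console frame. It bars the way to the hatch's pull from straight above; an approach along -n passes in front of it. Two posts at y +-172 mm, x 70 to 95 mm, carry it on forward arms.
- hatch_pull (a point): Loose steel hatch plate 130 x 130 x 8 mm, 0.45 kg (+-25 %), with a black upright pull: a fin 40 mm long up the slope, 14 mm thick (along y), rising 40 mm from the plate's top. This point lies in the fin, 28 mm above the plate's top and 36 mm above its underside, along n (its z axis); its x axis points up the slope, its y to the left. Pinch the fin across its 14 mm thickness.
- scrap_middle (a point): The spoiled plaster cast: rectangular base 50 (its x) x 75 (its y) x 20 mm high with a horseshoe ridge of teeth on top, 32 mm high in all, 0.14 kg. This point is at its middle, 15 mm above its underside; z up. It stands on the table left or right of the console.
- round_cast: Good plaster cast with a round base 72 mm across and 24 mm high, 37 mm high in all; origin under its middle. Leave it.
- tin: Round aluminium tin 71 mm across, 36 mm high, origin under its middle. Leave it.
- carver: Orange-handled hand tool 150 mm long lying along its x. Leave it.
- bowl: Black rubber mixing bowl 110 mm across, 60 mm high. Leave it.
- flask: Steel drinking flask 72 mm across, 200 mm high. Leave it.
- burr_tray: Grey two-part tray 140 x 100 x 30 mm. Leave it.
Mind the look-alikes: they are no part of the job. What is shaped like the part that bears scrap_middle but brown is not meant.

How it is judged:
By the outcome, as a careful person would: the job done as asked, in the order asked, and still so for the second after the job is handed in, with the robot touching nothing.
It also fails if it takes over 64 s, if anything falls off the work surface, if the arm or the gripper's body presses on something with over 40 N, if the wrist force passes 120 N, or if a joint passes its speed limit or range.

## Robot

A 7-joint arm with a two-finger parallel gripper is mounted at the origin on the work surface. World frame = base frame: x ahead of the robot, y to its left, z up, the work surface at z = 0. Lengths are in m, angles in rad, forces in N, time in s.
With the tool pointing down it reaches from about 0.35 to 0.9 m from the base axis. Payload 19.9 kg.
Tool frame: the origin (TCP) lies at the centre of the arm's flange, where the gripper is bolted on; the fingertips stand 199 mm ahead of it and the grasp point (between the pads) lies bot.tcp_to_grasp ahead of it (bot.tcp_to_grasp is the distance from the TCP to the grasp point, in m); y points along the fingers, x is the direction in which the jaws open and shut, and the axes are right-handed (so a half turn about y gives the same grasp; the last joint's range is limited). The gripper opens to 94 mm and grips with 3 to 60 N. Pads are 16 mm wide; open, the fingers measure 119 mm over their backs; the gripper's body (75 mm by 177 mm) begins 78 mm behind the grasp point.
Start: joints at [-1.228, 0.417, -0.01, 1.614, 0.005, 1.111, -0.053], TCP at [0.235, 0.579, 0.405] pointing down, gripper open.
Joint ranges: [-2.81, 2.81], [-0.39, 2.02], [-1.27, 1.25], [0.06, 2.57], [-1.19, 4.33], [0.19, 2], [-2.82, 2.82]. Speed limits (rad/s): [1.89, 1.89, 2.39, 2.39, 3.01, 3.01, 3.01].

## Interface

Orientations are given as a unit quaternion [w, x, y, z].
In Python, from plant import bot, cams gives the robot as it stands. The module is installed in compiled form; this text tells all that it offers.
- The arm moves only by the shell command python3 -m jog 'ROWS' [FORCE]. ROWS is JSON, a list that holds one entry, the list of rows, each a list of 7 numbers: the turn, a rotation vector about the tool's x, y, z in rad, then the shift along the tool's x, y, z in m, then the finger opening in m, from 0 to 0.094. A call has 1 to 10 rows; each row is the pose to reach, as a shift and turn from the pose commanded when the call began, along the tool's axes at that moment; what a row does not reach only later rows make up. A row lasts 1/12 s, in which the tool goes at most 41.7 mm and 7.16 degrees, less where a joint would pass 70% of its speed; a pose out of reach is approached as far as the arm can. A call with a gripper value outside its range is refused whole. The fingers move at their own pace and stop on an object; FORCE is the grip in N (left out, the last holds). Time passes only in rows, so rows that repeat a pose let the fingers close. It gives the time, the measured TCP pose, the force and the opening at its end, in the units of the state.
- bot.read_state(): the state, without advancing time (a new reading comes with each control period).
- cams.camera(name): name is "side" or "top"; returns the picture (420x560x3 uint8, red, green, blue); there is no depth.
- cams.calibration(name): a dict with "fx", "fy", "cx", "cy" (pixels), "rvec" (rotation vector, rad) and "tvec" (3), from world to camera coordinates, as OpenCV has them. Camera axes: x right, y down, z forward; pixel columns grow to the right and rows downward; lengths in m; the calibration is good to about 2 mm. A picture is of the moment at which its call begins. calibration takes no time and is no camera call.
- bot.sign_off(): hands the job in, once; it reports no verdict.
The state is a dict: "t": time; "joints": joint angles; "joint_vel": joint speeds; "joint_efforts": joint torques, N m; "eef_pos": TCP position; "orientation": TCP orientation; "contact_force": force on the tool from outside, world axes, zero at the start; "ft_torque": the same for the moment, N m; "gripper_width": opening from 0.0 (shut) to 1.0 (fully open).
Only numpy, scipy, OpenCV 4.12 (cv2) and the standard library are available. Lean on these libraries where they do the work, as an engineer would, in place of code of your own. Each camera call takes 0.05 s, during which the arm holds its last target. There are 200 camera calls.

## Working session

There is one attempt and no reset: what is moved stays moved. The work goes in short steps, Python scripts to look and compute and a shell command to move; the robot and the scene stay as the last step left them, time stands still between calls to the robot, and variables do not carry over. Pictures are saved under pics/ and viewed, about 8 in all and at most 12, crops included, and the job is handed in when it is done.

```bash
mkdir -p pics; ls; python3 - <<'E'
from plant import bot,cams
import cv2
s=bot.read_state()
for k,v in s.items(): print(k,v)
print(bot.tcp_to_grasp)
for n in("side","top"):
    im=cams.camera(n); cv2.imwrite(f"pics/{n}0.png",im[:,:,::-1]); print(n,cams.calibration(n))
E
```

```text
pics
t 0.0
joints [-1.22751611  0.41798197 -0.01032901  1.61418381  0.0047079   1.11068363
 -0.05300831]
joint_vel [-0.00036597 -0.00016068 -0.00262901 -0.0022817  -0.00109429  0.00029369
  0.00026153]
joint_efforts [ 9.71711088e-04 -8.51248169e+01  6.38960749e-01 -4.25976241e+01
 -4.88966913e-02  1.85620371e-02  1.10850935e-04]
eef_pos [0.23452948 0.57918107 0.40401598]
orientation [-0.58610338  0.5866411   0.39483715 -0.39552328]
contact_force [-0.0797491  -0.06351037 -0.16059605]
ft_torque [-0.04512484 -0.01159401  0.04514191]
gripper_width 1.0034265363799129
0.1804
side {'fx': 454.58599323809716, 'fy': 454.58599323809716, 'cx': 278.25694003235463, 'cy': 206.0578802347985, 'rvec': array([ 2.00269311, -0.82084385,  0.48681187]), 'tvec': array([-0.28571134,  0.37724269,  1.10918762])}
top {'fx': 529.3240540724345, 'fy': 529.3240540724345, 'cx': 280.5047899000023, 'cy': 212.14470576230727, 'rvec': array([ 2.22436437, -2.15858603,  0.06269796]), 'tvec': array([0.06186248, 0.49997726, 1.51034123])}
```

View images.

View pics/top0.png

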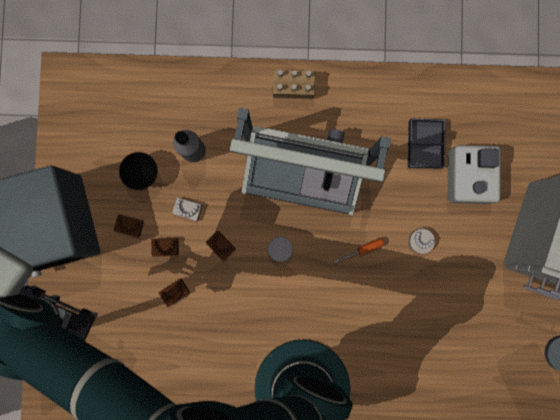

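View pics/side0.png

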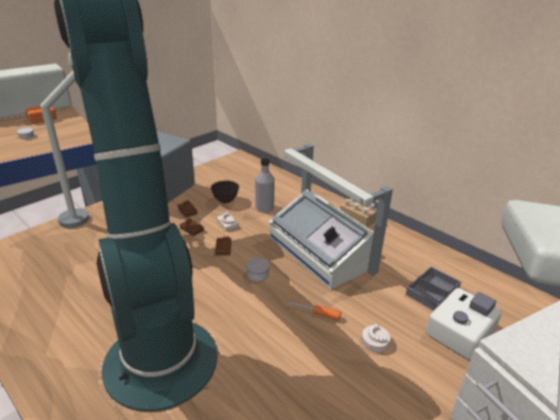

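The top view shows the console at about (305,170), turned roughly 10° clockwise, with the hatch pull at (327,180). Candidates for the scrap cast:
- White squarish cast at (187,209). I choose this one.
- Brown look-alikes at (128,226), (165,247), (221,245) and (174,292).
- Round cast at (422,241).

Next is a close crop to check the choice.

```bash
python3 - <<'E'
import cv2,numpy as np
t=cv2.imread('pics/top0.png');s=cv2.imread('pics/side0.png')
def c(im,x,y,w,h,k): return cv2.resize(im[y:y+h,x:x+w],None,fx=k,fy=k,interpolation=cv2.INTER_CUBIC)
A=c(t,225,100,170,120,4.7059)[:564]  # console
cv2.imwrite('pics/c1.png',A[:, :800])
B=np.hstack([c(s,265,140,130,150,4)[:600,:520],np.vstack([c(t,165,190,45,40,6),c(s,205,205,45,40,6)])])
cv2.imwrite('pics/c2.png',np.clip(B.astype(float)*1.3,0,255)[:600,:800] if B.shape[0]==B.shape[0] else B)
E
```

```text
Traceback (most recent call last):
ValueError: all the input array dimensions except for the concatenation axis must match exactly, but along dimension 0, the array at index 0 has size 600 and the array at index 1 has size 480
```

View pics/c1.png

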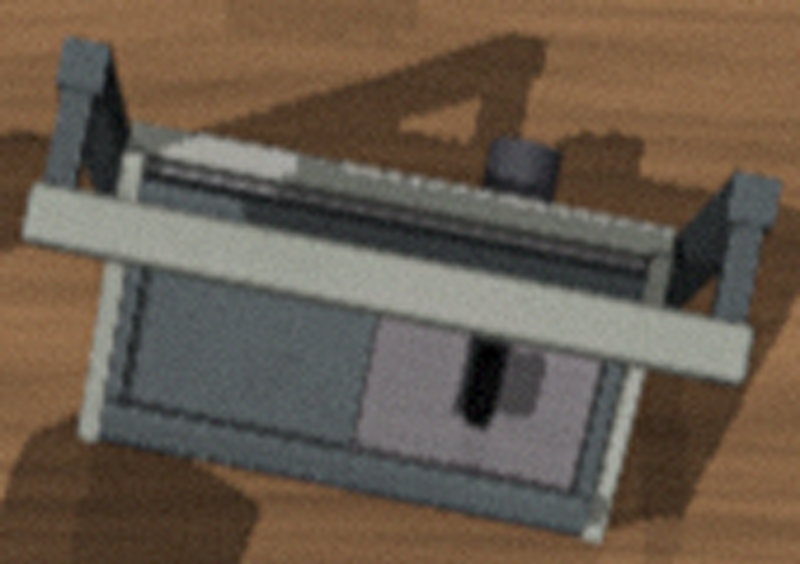

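```bash
cat > h.py <<'E'
import numpy as np,cv2
from plant import bot,cams
from scipy.spatial.transform import Rotation as R
def cal(n):
    c=cams.calibration(n);K=np.array([[c['fx'],0,c['cx']],[0,c['fy'],c['cy']],[0,0,1]]);return K,cv2.Rodrigues(c['rvec'])[0],c['tvec']
def proj(n,P):
    K,M,t=cal(n);q=(K@(M@np.atleast_2d(P).T+t[:,None])).T;return q[:,:2]/q[:,2:]
def ray(n,uv):
    K,M,t=cal(n);d=M.T@np.linalg.inv(K)@[uv[0],uv[1],1];return -M.T@t,d
def onz(n,uv,z):
    o,d=ray(n,uv);return o+d*(z-o[2])/d[2]
def tri(a,b):
    o1,d1=ray('top',a);o2,d2=ray('side',b)
    s=np.linalg.lstsq(np.c_[d1,-d2],o2-o1,rcond=None)[0];p,q=o1+s[0]*d1,o2+s[1]*d2
    return (p+q)/2,np.linalg.norm(p-q)
E
python3 - <<'E'
from h import *
t=cv2.imread('pics/top0.png');s=cv2.imread('pics/side0.png')
def c(im,x,y,w,h,k): return cv2.resize(im[y:y+h,x:x+w],None,fx=k,fy=k,interpolation=cv2.INTER_CUBIC)
f=lambda u,v:(225+u/4.7059-.4,100+v/4.7059-.4)
loc=np.array([[20,185],[-10,185],[20,-185],[-10,-185]])/1e3
W=np.array([onz('top',f(*p),.301)[:2] for p in [(38,185),(22,240),(752,325),(745,382)]])
a=W[:2].mean(0)-W[2:].mean(0);print('len',np.linalg.norm(a));yaw=np.arctan2(-a[0],a[1])
C=np.array([[np.cos(yaw),-np.sin(yaw)],[np.sin(yaw),np.cos(yaw)]])
o=W.mean(0)-C@loc.mean(0);print('bar',o,np.degrees(yaw))
W2=np.array([onz('top',f(*p),.130)[:2] for p in [(130,125),(675,230)]]);a=W2[0]-W2[1]
print('back',W2,np.linalg.norm(a),np.degrees(np.arctan2(-a[0],a[1])))
T=np.eye(4);T[:2,:2]=C;T[:2,3]=o;np.save('T.npy',T)
P=np.array([[-.0203,-.068,.1385],[-.0152,-.068,.1276],[0,-.068,.095],[.02,.185,.301],[-.01,.185,.301],[-.01,-.185,.301],[.02,-.185,.301]])
P=P@T[:3,:3].T+T[:3,3]
for n in('top','side'): print(n,proj(n,P).round(1).tolist())
B=c(s,265,140,130,150,4)
for p in proj('side',P): cv2.circle(B,tuple(int(v) for v in (p-[265,140]+.5)*4),3,(0,0,255),1)
D=np.vstack([c(t,165,190,45,40,6),c(s,205,205,45,40,6),np.zeros((120,270,3),np.uint8)])
cv2.imwrite('pics/c2.png',np.clip(np.hstack([B,D])*1.3,0,255))
E
```

```text
len 0.36584606878776177
bar [0.60172962 0.01818483] -9.468624130170594
back [[ 0.72026659  0.15956641]
 [ 0.66914297 -0.15276144]] 0.316484291887414 -9.296065342232746
top [[327.4, 183.5], [327.4, 182.1], [327.4, 178.1], [231.4, 138.4], [228.8, 150.8], [383.4, 181.1], [385.7, 168.7]]
side [[328.8, 229.9], [329.8, 232.3], [332.6, 239.5], [290.4, 147.3], [282.9, 149.5], [366.0, 199.0], [374.0, 195.8]][ WARN:0@0.599] global loadsave.cpp:1063 imwrite_ Unsupported depth image for selected encoder is fallbacked to CV_8U.
```

View pics/c2.png

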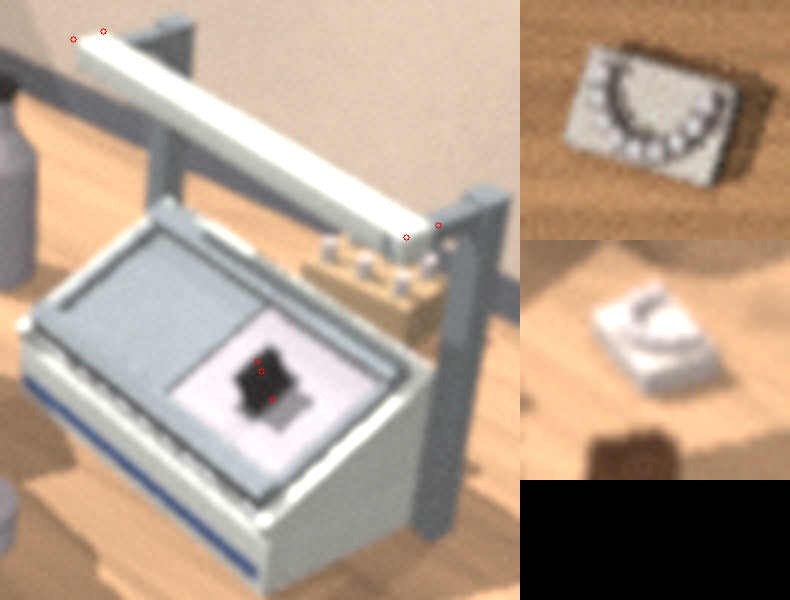

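The crop confirms the choice: the white cast with a rectangular base at top (187,209) is the scrap, and the brown blocks are look-alikes. The hatch fin is at about side (331,235), within 1–2 px of where the bar-based console pose predicts it. Next I work out the cast pose and the first move.

```bash
cat >> h.py <<'E'
T=np.load('T.npy')
cy,sy=np.cos(np.radians(25)),np.sin(np.radians(25))
UP=T[:3,:3]@[cy,0,sy]; N=T[:3,:3]@[-sy,0,cy]; L=T[:3,:3]@[0,1,0]
SEAT=T[:3,:3]@[0,-.068,.095]+T[:3,3]
def pose():
    s=bot.read_state();q=s['orientation'];return R.from_quat([q[1],q[2],q[3],q[0]]),np.array(s['eef_pos']),s
def plan(G,z,x):
    "grasp point G, tool z and jaw axis x -> rotvec, shift in the tool axes now"
    z=z/np.linalg.norm(z);x=x-z*(x@z);x/=np.linalg.norm(x);R0,p,s=pose();best=None
    for sg in(1,-1):
        M=R.from_matrix(np.c_[sg*x,np.cross(z,sg*x),z]);d=(R0.inv()*M).as_rotvec()
        r=(np.round(d,3).tolist(),np.round(R0.inv().apply(G-bot.tcp_to_grasp*z-p),4).tolist(),round(float(np.degrees(np.linalg.norm(d))),1))
        print('sg',sg,r)
def seatframe():
    R0,p,s=pose();g=p+R0.apply([0,0,bot.tcp_to_grasp])-SEAT
    print('t',round(s['t'],2),'grasp rel seat mm up,left,n',np.round([g@UP*1e3,g@L*1e3,g@N*1e3],1),'F up,left,n',np.round([s['contact_force']@v for v in(UP,L,N)],1),'w',round(s['gripper_width']*94,1),'j',np.round(s['joints'],2).tolist())
E
python3 - <<'E'
from h import *
f=lambda u,v:(165+(u-520)/6-.4,190+v/6-.4)
c=np.array([onz('top',f(*p),.02) for p in [(595,47),(735,85),(712,183),(567,142)]])
print(c.round(4),c.mean(0)); ls=c[1]-c[0]+c[2]-c[3];print('long axis deg',np.degrees(np.arctan2(ls[1],ls[0])),np.linalg.norm(ls)/2,np.linalg.norm(c[1]-c[2]),np.linalg.norm(c[0]-c[3]))
cc=[]
for n,(x,y) in {'top':(327,182),'side':(331,234)}.items():
    im=cv2.imread(f'pics/{n}0.png')[y-18:y+19,x-18:x+19].max(2);m=(im<45).astype(np.uint8)
    k,l,st,ce=cv2.connectedComponentsWithStats(m);i=1+np.argmax(st[1:,4]);print(n,st[i]+[x-18,y-18,0,0,0],ce[i]+[x-18,y-18]);cc.append(ce[i]+[x-18,y-18])
p,e=tri(*cc);print('fin tri',p,e,'model mid',SEAT+N*.028)
g=p-SEAT;print('rel seat up,left,n',g@UP,g@L,g@N)
R0,p,s=pose();print(R0.as_matrix().round(3))
plan(SEAT+N*.156,-N,L)
E
```

```text
[[0.531  0.3752 0.02  ]
 [0.5148 0.3075 0.02  ]
 [0.4675 0.3166 0.02  ]
 [0.485  0.3867 0.02  ]] [0.49958007 0.34651811 0.02      ]
long axis deg -103.76117716787319 0.07095625399529404 0.048136804970846304 0.04737086990055652
top [323 172  10  19 128] [327.2734375 180.3828125]
side [326 229  10  13  73] [330.45205479 235.24657534]
fin tri [ 0.58139965 -0.04655273  0.11417372] 0.0012474621886261958 model mid [ 0.57887101 -0.04694206  0.12037662]
rel seat up,left,n -0.0004190021753868797 0.0008000074659378897 0.021351243794402758
[[ 0.375 -0.    -0.927]
 [ 0.927 -0.001  0.375]
 [-0.001 -1.    -0.   ]]
sg 1 ([-1.998, -0.139, -0.221], [-0.4795, 0.0048, -0.427], 115.4)
sg -1 ([-0.173, 2.489, 1.585], [-0.4795, 0.0048, -0.427], 169.4)
```

The orientation numbers confirm that the tool's y axis is the approach direction, so I correct the planner for that.

```bash
sed -i "s/M=R.from_matrix(np.c_\[sg\*x,np.cross(z,sg\*x),z\])/M=R.from_matrix(np.c_[sg*x,z,np.cross(sg*x,z)])/; s/apply(\[0,0,bot.tcp_to_grasp\])/apply([0,bot.tcp_to_grasp,0])/" h.py; python3 -c "
from h import *
seatframe(); plan(SEAT+N*.156,-N,L)"
```

```text
t 0.1 grasp rel seat mm up,left,n [-357.5  560.8  308.7] F up,left,n [-0.6  0.5  0.1] w 94.0 j [-1.23, 0.42, -0.01, 1.61, 0.0, 1.11, -0.05]
sg 1 ([-0.435, -0.216, -0.049], [-0.4795, 0.0048, -0.427], 27.9)
sg -1 ([0.071, 2.857, -0.633], [-0.4795, 0.0048, -0.427], 167.7)
```

```bash
python3 -m jog '[[[-0.02,-0.01,0,-0.02,0,-0.018,0.094],[-0.06,-0.03,-0.01,-0.05,0,-0.044,0.094],[-0.11,-0.05,-0.01,-0.08,0,-0.071,0.094],[-0.15,-0.07,-0.02,-0.11,0,-0.098,0.094],[-0.19,-0.1,-0.02,-0.14,0,-0.125,0.094],[-0.24,-0.12,-0.03,-0.17,0,-0.151,0.094],[-0.28,-0.14,-0.03,-0.2,0,-0.178,0.094],[-0.32,-0.16,-0.035,-0.23,0,-0.205,0.094],[-0.35,-0.18,-0.04,-0.25,0,-0.223,0.094],[-0.35,-0.18,-0.04,-0.26,0,-0.232,0.094]]]'; python3 -c "
from h import *
seatframe(); plan(SEAT+N*.126,-N,L)"
```

```text
t: 0.93
eef_pos: [0.3526, 0.2479, 0.4046]
orientation: [-0.445, 0.635, 0.52, -0.359]
contact_force: [-0.6, -0.1, -0.5]
gripper_width: 1.001
t 0.93 grasp rel seat mm up,left,n [-141.   252.5  220.6] F up,left,n [-0.8 -0.2 -0.2] w 94.1 j [-0.97, 0.01, 0.2, 2.15, 0.4, 0.81, 0.35]
sg 1 ([-0.083, -0.038, -0.008], [-0.2478, 0.0848, -0.1429], 5.2)
sg -1 ([0.012, 3.101, -0.128], [-0.2478, 0.0848, -0.1429], 177.8)
```

```bash
python3 -m jog '[[[-0.01,-0.01,0,-0.015,0.005,-0.01,0.094],[-0.03,-0.01,0,-0.045,0.015,-0.026,0.094],[-0.04,-0.02,0,-0.075,0.025,-0.043,0.094],[-0.05,-0.02,0,-0.105,0.036,-0.06,0.094],[-0.06,-0.03,0,-0.135,0.046,-0.078,0.094],[-0.08,-0.04,-0.01,-0.165,0.056,-0.095,0.094],[-0.083,-0.038,-0.008,-0.195,0.067,-0.112,0.094],[-0.083,-0.038,-0.008,-0.22,0.075,-0.127,0.094],[-0.083,-0.038,-0.008,-0.24,0.082,-0.138,0.094],[-0.083,-0.038,-0.008,-0.248,0.085,-0.143,0.094]]]';python3 -m jog '[[[0,0,0,0,0,0,0.05],[0,0,0,0,0,0,0.05]]]'; python3 -c "
from h import *
seatframe(); plan(SEAT+N*.036,-N,L)
t=cams.camera('top');s=cams.camera('side')
a=cv2.resize(t[110:240,240:400],None,fx=2.5,fy=2.5);b=cv2.resize(s[160:310,250:410],None,fx=2.5,fy=2.5)
o=np.zeros((375,800,3),np.uint8);o[:325,:400]=a;o[:,400:]=b;cv2.imwrite('pics/n1.png',o[:,:,::-1])"
```

```text
t: 1.77
eef_pos: [0.4631, -0.0273, 0.3719]
orientation: [-0.411, 0.644, 0.544, -0.347]
contact_force: [0.0, -0.4, -0.1]
gripper_width: 1.001
t: 1.93
eef_pos: [0.4625, -0.0243, 0.372]
orientation: [-0.411, 0.643, 0.545, -0.348]
contact_force: [-0.1, 0.5, -0.2]
gripper_width: 0.894
t 1.93 grasp rel seat mm up,left,n [ -1.5   3.3 125.7] F up,left,n [-0.3  0.5 -0.1] w 84.1 j [-0.58, 0.08, 0.57, 2.19, 0.08, 0.46, 1.32]
sg 1 ([-0.002, 0.001, 0.001], [-0.0032, 0.0897, -0.0013], 0.1)
sg -1 ([0.001, -3.141, 0.003], [-0.0032, 0.0897, -0.0013], 180.0)
```

View pics/n1.png

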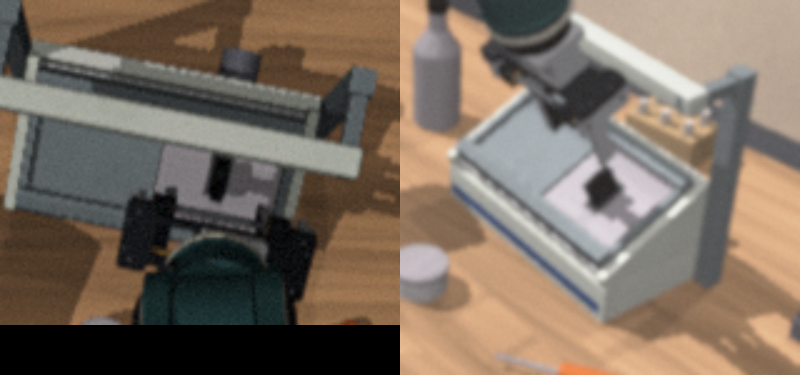

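The fingers at about (165,200) and (268,220) straddle the black fin at (218,175), centred on it and clear of the lamp bar. I descend along −n and pinch.

```bash
python3 -m jog '[[[0,0,0,-0.003,0.015,-0.001,0.05],[0,0,0,-0.003,0.035,-0.001,0.05],[0,0,0,-0.003,0.055,-0.001,0.05],[0,0,0,-0.003,0.075,-0.001,0.05],[0,0,0,-0.003,0.085,-0.001,0.05],[0,0,0,-0.003,0.089,-0.001,0.05],[0,0,0,-0.003,0.089,-0.001,0.05],[0,0,0,-0.003,0.089,-0.001,0.05]]]'; python3 -c "
from h import *
seatframe()"
python3 -m jog '[[[0,0,0,0,0,0,0.02],[0,0,0,0,0,0,0.005],[0,0,0,0,0,0,0.005],[0,0,0,0,0,0,0.005],[0,0,0,0,0,0,0.005],[0,0,0,0,0,0,0.005],[0,0,0,0,0,0,0.005],[0,0,0,0,0,0,0.005]]]' 30; python3 -c "
from h import *
seatframe()"
```

```text
t: 2.7
eef_pos: [0.4999, -0.033, 0.2924]
orientation: [-0.41, 0.642, 0.546, -0.348]
contact_force: [-0.3, -0.0, 0.3]
gripper_width: 0.532
t 2.7 grasp rel seat mm up,left,n [-0.2  1.1 37.4] F up,left,n [-0.2 -0.1  0.4] w 50.0 j [-0.39, 0.3, 0.43, 2.17, -0.2, 0.28, 1.59]
t: 3.37
eef_pos: [0.5, -0.0335, 0.292]
orientation: [-0.41, 0.643, 0.546, -0.348]
contact_force: [-4.7, 0.9, 5.5]
gripper_width: 0.143
t 3.37 grasp rel seat mm up,left,n [-0.2  0.6 37. ] F up,left,n [-2.   0.1  7. ] w 13.5 j [-0.39, 0.3, 0.43, 2.17, -0.2, 0.27, 1.59]
```

```bash
S='from h import *
seatframe()'; python3 -m jog '[[[0,0,0,0,-0.002,0,0.005],[0,0,0,0,-0.004,0,0.005],[0,0,0,0,-0.006,0,0.005],[0,0,0,0,-0.006,0,0.005]]]' >/dev/null; python3 -c "$S"
python3 -m jog '[[[0,0,0,0,-0.001,0,0.005],[0,0,0,0,-0.002,0,0.005],[0,0,0,0,-0.002,0,0.005]]]'>/dev/null; python3 -c "$S"
python3 -m jog '[[[0,0,0,0,-0.001,0,0.005],[0,0,0,0,-0.002,0,0.005],[0,0,0,0,-0.002,0,0.005]]]'>/dev/null; python3 -c "$S"
```

```text
t 3.7 grasp rel seat mm up,left,n [-0.4  0.6 43.1] F up,left,n [-1.  -0.8 -2.6] w 13.4 j [-0.41, 0.29, 0.45, 2.17, -0.19, 0.29, 1.58]
t 3.95 grasp rel seat mm up,left,n [-0.3  0.7 44.9] F up,left,n [-0.5  0.7 -3.1] w 14.0 j [-0.41, 0.28, 0.45, 2.17, -0.19, 0.29, 1.57]
t 4.2 grasp rel seat mm up,left,n [-0.3  0.6 47. ] F up,left,n [-0.5 -0.1 -3.6] w 13.9 j [-0.42, 0.28, 0.46, 2.17, -0.18, 0.29, 1.57]
```

```bash
S='from h import *
seatframe()'; python3 -m jog '[[[0,0,0,0,-0.001,0,0.005],[0,0,0,0,-0.001,0,0.005],[0,0,0,0,-0.001,0,0.005]]]' >/dev/null; python3 -c "$S"
python3 -m jog '[[[0,0,0,0,-0.001,0,0.005],[0,0,0,0,-0.001,0,0.005],[0,0,0,0,-0.001,0,0.005]]]'>/dev/null; python3 -c "$S"
python3 -m jog '[[[0,0,0,0,-0.001,0,0.005],[0,0,0,0,-0.001,0,0.005],[0,0,0,0,-0.001,0,0.005]]]'>/dev/null; python3 -c "$S"
```

```text
t 4.45 grasp rel seat mm up,left,n [-0.3  0.6 47.9] F up,left,n [-0.6 -0.6 -2.8] w 13.9 j [-0.42, 0.28, 0.46, 2.17, -0.18, 0.3, 1.57]
t 4.7 grasp rel seat mm up,left,n [-0.2  0.6 48.9] F up,left,n [-1.1  0.3 -3.1] w 13.7 j [-0.42, 0.27, 0.46, 2.17, -0.18, 0.3, 1.56]
t 4.95 grasp rel seat mm up,left,n [-0.2  0.6 49.9] F up,left,n [-2.4 -0.  -3.2] w 14.1 j [-0.43, 0.27, 0.47, 2.17, -0.18, 0.3, 1.56]
```

```bash
S='from h import *
seatframe()'; python3 -m jog '[[[0,0,0,0,-0.001,0,0.005],[0,0,0,0,-0.001,0,0.005],[0,0,0,0,-0.001,0,0.005]]]' >/dev/null; python3 -c "$S"
python3 -m jog '[[[0,0,0,0,-0.001,0,0.005],[0,0,0,0,-0.001,0,0.005],[0,0,0,0,-0.001,0,0.005]]]'>/dev/null; python3 -c "$S"
```

```text
t 5.2 grasp rel seat mm up,left,n [-0.2  0.6 50.9] F up,left,n [-1.3 -0.4 -3. ] w 13.7 j [-0.43, 0.27, 0.47, 2.17, -0.17, 0.3, 1.56]
t 5.45 grasp rel seat mm up,left,n [-0.2  0.6 51.9] F up,left,n [-1.5  0.6 -3.3] w 13.9 j [-0.43, 0.27, 0.47, 2.17, -0.17, 0.3, 1.56]
```

```bash
S='from h import *
seatframe()'; for i in 1; do python3 -m jog '[[[0,0,0,0,-0.001,0,0.005],[0,0,0,0,-0.001,0,0.005],[0,0,0,0,-0.001,0,0.005]]]' >/dev/null; python3 -c "$S"; done
python3 -m jog '[[[0,0,0,0,-0.001,0,0.005],[0,0,0,0,-0.001,0,0.005],[0,0,0,0,-0.001,0,0.005]]]'>/dev/null; python3 -c "$S"
python3 -m jog '[[[0,0,0,0,-0.001,0,0.005],[0,0,0,0,-0.001,0,0.005],[0,0,0,0,-0.001,0,0.005]]]'>/dev/null; python3 -c "$S"; python3 -c "
from h import *
print(pose()[2]['ft_torque'])"
```

```text
t 5.7 grasp rel seat mm up,left,n [-0.3  0.7 52.5] F up,left,n [  1.2   0.5 -20.7] w 14.2 j [-0.43, 0.27, 0.47, 2.17, -0.17, 0.3, 1.55]
t 5.95 grasp rel seat mm up,left,n [-0.7  0.7 53.1] F up,left,n [  3.5   1.9 -34. ] w 13.9 j [-0.44, 0.26, 0.47, 2.17, -0.17, 0.31, 1.55]
t 6.2 grasp rel seat mm up,left,n [-0.9  0.7 54. ] F up,left,n [  3.    2.4 -39.8] w 14.3 j [-0.44, 0.26, 0.48, 2.17, -0.16, 0.31, 1.55]
[ 0.23140061 -0.3204861  -0.01112392]
```

```bash
S='from h import *
seatframe()'; python3 -m jog '[[[0,0,0,0,0.001,0,0.005],[0,0,0,0,0.001,0,0.005],[0,0,0,0,0.001,0,0.005]]]' >/dev/null; python3 -c "$S"
python3 -m jog '[[[0,0,0,0,0.001,0,0.005],[0,0,0,0,0.001,0,0.005],[0,0,0,0,0.001,0,0.005]]]'>/dev/null; python3 -c "$S"
```

```text
t 6.45 grasp rel seat mm up,left,n [-0.3  0.6 53.8] F up,left,n [-2.5  0.1 -7.9] w 13.9 j [-0.44, 0.26, 0.47, 2.17, -0.17, 0.31, 1.55]
t 6.7 grasp rel seat mm up,left,n [-0.1  0.6 52.9] F up,left,n [-1.8  0.  -2.7] w 13.7 j [-0.43, 0.26, 0.47, 2.17, -0.17, 0.3, 1.55]
```

```bash
S='from h import *
seatframe()'; python3 -m jog '[[[0,0,0,0,0.0013,0,0.005],[0,0,0,0,0.0013,0,0.005],[0,0,0,0,0.0013,0,0.005]]]' >/dev/null; python3 -c "$S
plan(SEAT+L*.0006+N*.0516,-N,L)"
python3 -m jog '[[[0,0,0,0.002,0,0,0.005],[0,0,0,0.005,0,0,0.005],[0,0,0,0.008,0,0,0.005],[0,0,0,0.008,0,0,0.005]]]'>/dev/null; python3 -c "$S"
```

```text
t 6.95 grasp rel seat mm up,left,n [-0.2  0.6 51.5] F up,left,n [-0.4  0.4 -2.8] w 13.9 j [-0.43, 0.27, 0.47, 2.17, -0.17, 0.3, 1.56]
sg 1 ([-0.001, 0.001, 0.001], [0.0002, -0.0001, 0.0001], 0.1)
sg -1 ([0.002, -3.14, 0.002], [0.0002, -0.0001, 0.0001], 179.9)
t 7.28 grasp rel seat mm up,left,n [-0.2  9.5 51.5] F up,left,n [-1.4 -0.4 -3.4] w 13.8 j [-0.46, 0.27, 0.48, 2.17, -0.16, 0.3, 1.53]
```

```bash
S='from h import *
seatframe()'; python3 -m jog '[[[0,0,0,0.004,0,0,0.005],[0,0,0,0.01,0,0,0.005],[0,0,0,0.016,0,0,0.005],[0,0,0,0.022,0,0,0.005],[0,0,0,0.028,0,0,0.005],[0,0,0,0.03,0,0,0.005]]]' >/dev/null; python3 -c "$S"
python3 -m jog '[[[0,0,0,0.004,0,0,0.005],[0,0,0,0.01,0,0,0.005],[0,0,0,0.016,0,0,0.005],[0,0,0,0.022,0,0,0.005],[0,0,0,0.028,0,0,0.005],[0,0,0,0.03,0,0,0.005]]]' >/dev/null; python3 -c "$S"
```

```text
t 7.78 grasp rel seat mm up,left,n [-0.3 40.1 51.6] F up,left,n [-1.1  0.6 -3.8] w 13.9 j [-0.56, 0.28, 0.52, 2.16, -0.12, 0.31, 1.43]
t 8.28 grasp rel seat mm up,left,n [-0.3 69.9 51.6] F up,left,n [-1.7  0.1 -3.2] w 13.5 j [-0.65, 0.3, 0.56, 2.15, -0.1, 0.32, 1.35]
```

Sliding freely with only the weight felt. I continue to about 134 mm.

```bash
S='from h import *
seatframe()'; python3 -m jog '[[[0,0,0,0.004,0,0,0.005],[0,0,0,0.01,0,0,0.005],[0,0,0,0.016,0,0,0.005],[0,0,0,0.022,0,0,0.005],[0,0,0,0.028,0,0,0.005],[0,0,0,0.034,0,0,0.005],[0,0,0,0.036,0,0,0.005]]]' >/dev/null; python3 -c "$S"
python3 -m jog '[[[0,0,0,0.004,0,0,0.005],[0,0,0,0.009,0,0,0.005],[0,0,0,0.014,0,0,0.005],[0,0,0,0.019,0,0,0.005],[0,0,0,0.024,0,0,0.005],[0,0,0,0.027,0,0,0.005],[0,0,0,0.027,0,0,0.005]]]' >/dev/null; python3 -c "$S"
```

```text
t 8.87 grasp rel seat mm up,left,n [ -0.4 105.9  51.7] F up,left,n [-1.4  0.9 -3.6] w 13.7 j [-0.75, 0.33, 0.6, 2.12, -0.08, 0.34, 1.25]
t 9.45 grasp rel seat mm up,left,n [ -0.4 132.5  51.7] F up,left,n [-0.7  1.4 -3.2] w 13.3 j [-0.82, 0.35, 0.62, 2.1, -0.07, 0.35, 1.19]
```

```bash
S='from h import *
seatframe()'; python3 -m jog '[[[0,0,0,0.0015,0.0005,0,0.005],[0,0,0,0.0015,0.001,0,0.005],[0,0,0,0.0015,0.0014,0,0.005],[0,0,0,0.0015,0.0014,0,0.005]]]' >/dev/null; python3 -c "$S"
python3 -m jog '[[[0,0,0,0,0.0005,0,0.005],[0,0,0,0,0.0005,0,0.005]]]' >/dev/null; python3 -c "$S"
python3 -m jog '[[[0,0,0,0,0.0004,0,0.005],[0,0,0,0,0.0004,0,0.005]]]' >/dev/null; python3 -c "$S"
```

```text
t 9.78 grasp rel seat mm up,left,n [ -0.4 132.9  50.2] F up,left,n [-1.7  0.2 -2.7] w 13.4 j [-0.82, 0.35, 0.62, 2.1, -0.07, 0.35, 1.19]
t 9.95 grasp rel seat mm up,left,n [ -0.4 132.9  49.8] F up,left,n [-1.7 -0.3 -2.1] w 13.9 j [-0.81, 0.35, 0.61, 2.1, -0.07, 0.35, 1.2]
t 10.12 grasp rel seat mm up,left,n [ -0.3 133.   49.6] F up,left,n [-2.7 -0.7  6.5] w 13.6 j [-0.81, 0.35, 0.61, 2.1, -0.07, 0.35, 1.2]
```

The hatch touches the floor 3.8 mm below the lip contact, as specified. I release it and back off along n.

```bash
python3 -m jog '[[[0,0,0,0,0,0,0.02],[0,0,0,0,0,0,0.03],[0,0,0,0,0,0,0.04],[0,0,0,0,0,0,0.04],[0,0,0,0,0,0,0.04]]]' 
python3 -m jog '[[[0,0,0,0,-0.01,0,0.04],[0,0,0,0,-0.03,0,0.05],[0,0,0,0,-0.06,0,0.06],[0,0,0,0,-0.09,0,0.07],[0,0,0,0,-0.12,0,0.094],[0,0,0,0,-0.14,0,0.094],[0,0,0,0,-0.15,0,0.094]]]' >/dev/null; python3 - <<'E'
from h import *
seatframe()
A=np.radians(-13.8);plan(np.array([.4996,.3465,.20]),np.array([0,0,-1.]),np.array([np.cos(A),np.sin(A),0]))
R0,p,s=pose();print(p)
E
```

```text
t: 10.53
eef_pos: [0.5165, 0.0982, 0.3033]
orientation: [-0.41, 0.643, 0.546, -0.348]
contact_force: [-0.3, 1.4, 0.7]
gripper_width: 0.422
t 11.12 grasp rel seat mm up,left,n [  0.6 133.4 201.6] F up,left,n [-0.6 -0.5  0.9] w 76.5 j [-1.18, -0.03, 0.82, 2.09, 0.35, 0.71, 0.82]
sg 1 ([0.33, 1.619, 0.362], [0.2422, 0.0589, 0.0201], 96.9)
sg -1 ([0.354, -1.468, -0.323], [0.2422, 0.0589, 0.0201], 88.5)
[0.45365931 0.10840682 0.44143574]
```

```bash
python3 -m jog '[[[0.01,0.05,0.01,0.015,0,0.005,0.094],[0.03,0.15,0.03,0.045,0,0.015,0.094],[0.05,0.27,0.06,0.08,0,0.03,0.094],[0.08,0.39,0.09,0.115,0,0.04,0.094],[0.1,0.5,0.11,0.15,0,0.045,0.094],[0.13,0.62,0.14,0.175,0,0.05,0.094],[0.15,0.73,0.16,0.195,0,0.05,0.094],[0.165,0.81,0.18,0.205,0,0.05,0.094],[0.165,0.81,0.18,0.21,0,0.05,0.094]]]' >/dev/null; python3 - <<'E'
from h import *
seatframe()
A=np.radians(-13.8);plan(np.array([.4996,.3465,.13]),np.array([0,0,-1.]),np.array([np.cos(A),np.sin(A),0]))
R0,p,s=pose();print(p)
E
```

```text
t 11.87 grasp rel seat mm up,left,n [-89.7 326.9 204.7] F up,left,n [ 0.7 -1.  -0.2] w 94.0 j [-1.33, 0.31, 0.72, 1.84, 0.02, 0.99, -0.09]
sg 1 ([0.166, 0.807, 0.178], [0.0485, 0.1127, 0.0122], 48.3)
sg -1 ([0.22, -2.318, -0.205], [0.0485, 0.1127, 0.0122], 133.9)
[0.44351367 0.32463134 0.41794064]
```

```bash
python3 -m jog '[[[0.02,0.08,0.02,0.005,0.015,0.001,0.094],[0.04,0.2,0.04,0.012,0.03,0.003,0.094],[0.07,0.32,0.07,0.02,0.045,0.005,0.094],[0.09,0.44,0.1,0.03,0.06,0.007,0.094],[0.115,0.56,0.12,0.037,0.075,0.009,0.094],[0.14,0.68,0.15,0.043,0.095,0.011,0.094],[0.16,0.78,0.17,0.048,0.108,0.012,0.094],[0.166,0.807,0.178,0.0485,0.113,0.012,0.094],[0.166,0.807,0.178,0.0485,0.113,0.012,0.094],[0.166,0.807,0.178,0.0485,0.113,0.012,0.094]]]' >/dev/null; python3 - <<'E'
from h import *
seatframe()
A=np.radians(-13.8);plan(np.array([.4996,.3465,.0215]),np.array([0,0,-1.]),np.array([np.cos(A),np.sin(A),0]))
t=cams.camera('top');s=cams.camera('side')
a=cv2.resize(t[110:260,130:400],None,fx=1.48,fy=1.48);b=cv2.resize(s[110:310,160:360],None,fx=2,fy=2)
o=np.zeros((400,800,3),np.uint8);o[:a.shape[0],:a.shape[1]]=a;o[:,400:]=b;cv2.imwrite('pics/n2.png',o[:,:,::-1])
E
```

```text
t 12.7 grasp rel seat mm up,left,n [-124.4  372.8   97.4] F up,left,n [ 0.7 -0.7 -0.5] w 94.1 j [-1.17, 0.58, 0.71, 1.76, -0.45, 0.96, -0.52]
sg 1 ([0.001, 0.006, 0.002], [-0.0008, 0.1092, 0.0021], 0.4)
sg -1 ([0.003, -3.135, -0.001], [-0.0008, 0.1092, 0.0021], 179.6)
```

View pics/n2.png

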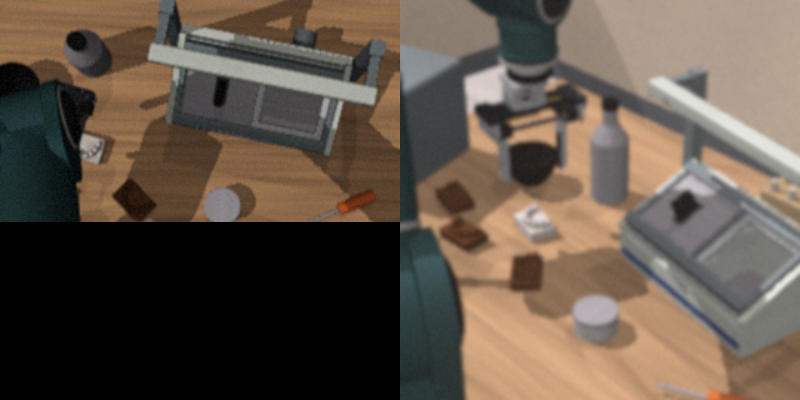

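The hatch is parked on the left with the well open. The gripper straddles the cast, which is at (535,222) in this composite. I descend.

```bash
python3 -c "
from h import *
print(proj('side',[.4996,.3465,.016]))"; python3 -m jog '[[[0,0.006,0,0,0.015,0.002,0.094],[0,0.006,0,0,0.035,0.002,0.094],[0,0.006,0,0,0.055,0.002,0.094],[0,0.006,0,0,0.07,0.002,0.094],[0,0.006,0,0,0.07,0.002,0.094]]]' ; python3 -m jog '[[[0,0,0,0,0.012,0,0.094],[0,0,0,0,0.025,0,0.094],[0,0,0,0,0.033,0,0.094],[0,0,0,0,0.038,0,0.094],[0,0,0,0,0.038,0,0.094]]]'; python3 -m jog '[[[0,0,0,0,0,0,0.07],[0,0,0,0,0,0,0.055],[0,0,0,0,0,0,0.04],[0,0,0,0,0,0,0.04],[0,0,0,0,0,0,0.04],[0,0,0,0,0,0,0.04],[0,0,0,0,0,0,0.04],[0,0,0,0,0,0,0.04]]]' 15
```

```text
[[227.41886266 220.31170093]]
t: 13.22
eef_pos: [0.4993, 0.3466, 0.2378]
orientation: [-0.701, 0.703, -0.086, 0.085]
contact_force: [0.5, -0.6, -0.6]
gripper_width: 1.0
t: 13.63
eef_pos: [0.5001, 0.3466, 0.2015]
orientation: [-0.701, 0.702, -0.086, 0.086]
contact_force: [-0.0, -0.5, -0.1]
gripper_width: 0.997
t: 14.3
eef_pos: [0.5003, 0.3468, 0.2026]
orientation: [0.702, -0.702, 0.086, -0.086]
contact_force: [-0.8, -0.1, 1.3]
gripper_width: 0.527
```

```bash
python3 -m jog '[[[0,0,0,0,-0.005,0,0.04],[0,0,0,0,-0.025,0,0.04],[0,0,0,0,-0.06,0,0.04],[0,0,0,0,-0.1,0,0.04],[0,0,0,0,-0.14,0,0.04],[0,0,0,0,-0.17,0,0.04],[0,0,0,0,-0.19,0,0.04],[0,0,0,0,-0.2,0,0.04]]]' 25; python3 - <<'E'
from h import *
seatframe()
plan(SEAT+N*.17,-N,L)
R0,p,s=pose();print(p);print((SEAT+N*.35).round(3))
E
```

```text
t: 14.97
eef_pos: [0.5005, 0.3466, 0.4056]
orientation: [0.703, -0.701, 0.085, -0.087]
contact_force: [0.5, 0.0, -2.0]
gripper_width: 0.53
t 14.97 grasp rel seat mm up,left,n [-84.  375.8 182.9] F up,left,n [-0.4  0.1 -2. ] w 49.9 j [-1.23, 0.48, 0.78, 1.68, -0.37, 1.13, -0.59]
sg 1 ([-0.332, -1.622, -0.355], [0.0356, -0.008, -0.3736], 97.0)
sg -1 ([0.348, 1.465, -0.325], [0.0356, -0.008, -0.3736], 88.3)
[0.50048222 0.34657939 0.40563295]
[ 0.445 -0.025  0.412]
```

```bash
python3 -m jog '[[[-0.01,-0.06,-0.01,-0.006,-0.002,-0.013,0.04],[-0.03,-0.16,-0.03,-0.016,-0.004,-0.035,0.04],[-0.055,-0.27,-0.06,-0.026,-0.008,-0.065,0.04],[-0.08,-0.38,-0.085,-0.036,-0.012,-0.095,0.04],[-0.1,-0.49,-0.11,-0.045,-0.015,-0.12,0.04],[-0.12,-0.6,-0.13,-0.052,-0.018,-0.145,0.04],[-0.145,-0.71,-0.155,-0.057,-0.02,-0.16,0.04],[-0.16,-0.79,-0.174,-0.06,-0.02,-0.17,0.04],[-0.166,-0.81,-0.178,-0.06,-0.02,-0.172,0.04]]]'; python3 - <<'E'
from h import *
seatframe()
plan(SEAT+N*.15,-N,L)
E
```

```text
t: 15.72
eef_pos: [0.3994, 0.193, 0.4221]
orientation: [-0.61, 0.737, 0.252, -0.145]
contact_force: [-1.0, 0.6, -0.5]
gripper_width: 0.527
t 15.72 grasp rel seat mm up,left,n [-107.8  189.9  217.7] F up,left,n [-1.2  0.4 -0. ] w 49.6 j [-1.37, 0.04, 0.81, 2.08, 0.23, 0.95, -0.11]
sg 1 ([-0.167, -0.807, -0.18], [-0.0783, 0.0657, -0.2027], 48.4)
sg -1 ([0.222, 2.317, -0.206], [-0.0783, 0.0657, -0.2027], 133.9)
```

```bash
python3 -m jog '[[[-0.01,-0.06,-0.01,-0.004,0.003,-0.012,0.04],[-0.03,-0.16,-0.03,-0.013,0.01,-0.035,0.04],[-0.055,-0.27,-0.06,-0.024,0.02,-0.065,0.04],[-0.08,-0.38,-0.085,-0.036,0.03,-0.095,0.04],[-0.1,-0.49,-0.11,-0.048,0.04,-0.125,0.04],[-0.125,-0.6,-0.135,-0.059,0.05,-0.155,0.04],[-0.145,-0.71,-0.16,-0.069,0.058,-0.18,0.04],[-0.16,-0.79,-0.176,-0.076,0.063,-0.197,0.04],[-0.167,-0.807,-0.18,-0.078,0.066,-0.203,0.04],[-0.167,-0.807,-0.18,-0.078,0.066,-0.203,0.04]]]'; python3 -m jog '[[[0,0,0,0,0,0,0.04],[0,0,0,0,0,0,0.04]]]' >/dev/null;  python3 - <<'E'
from h import *
seatframe()
plan(SEAT-N*.030,-N,L)
t=cams.camera('top');s=cams.camera('side')
a=cv2.resize(t[110:240,240:400],None,fx=2.5,fy=2.5);b=cv2.resize(s[160:310,250:410],None,fx=2.5,fy=2.5)
o=np.zeros((375,800,3),np.uint8);o[:325,:400]=a;o[:,400:]=b;cv2.imwrite('pics/n3.png',o[:,:,::-1])
E
```

```text
t: 16.55
eef_pos: [0.4538, -0.0271, 0.3944]
orientation: [-0.41, 0.645, 0.544, -0.347]
contact_force: [0.2, 0.6, -1.8]
gripper_width: 0.529
t 16.72 grasp rel seat mm up,left,n [  0.4   1.  149.9] F up,left,n [-0.1  1.2 -1.7] w 49.7 j [-1.14, 0.01, 1.13, 2.19, 0.13, 0.52, 1.28]
sg 1 ([-0.0, -0.006, -0.003], [-0.0011, 0.1799, 0.0004], 0.4)
sg -1 ([0.004, 3.135, -0.001], [-0.0011, 0.1799, 0.0004], 179.6)
```

View pics/n3.png

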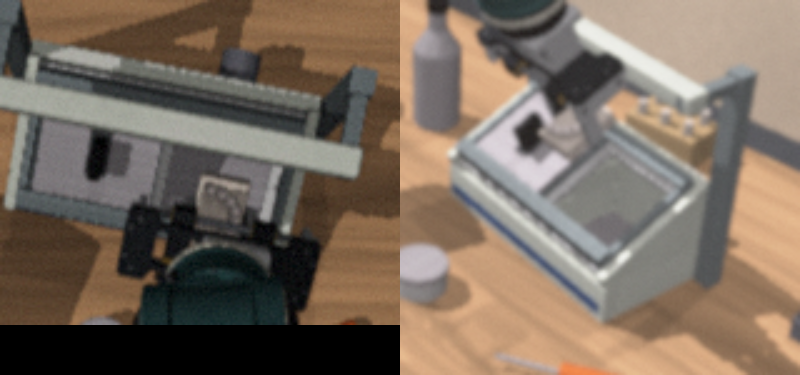

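The cast hangs at (222,195) over the open well, clear of the hatch edge at (160,175) and of the bar. I insert it along −n in steps.

```bash
S='from h import *
seatframe();plan(SEAT-N*.030,-N,L)'; python3 -m jog '[[[0,0,0,-0.001,0.015,0,0.04],[0,0,0,-0.001,0.04,0,0.04],[0,0,0,-0.001,0.065,0,0.04],[0,0,0,-0.001,0.085,0,0.04],[0,0,0,-0.001,0.095,0,0.04],[0,0,0,-0.001,0.095,0,0.04]]]' >/dev/null; python3 -c "$S"; python3 -m jog '[[[0,0,0,0,0.01,0,0.04],[0,0,0,0,0.02,0,0.04],[0,0,0,0,0.03,0,0.04],[0,0,0,0,0.03,0,0.04]]]' >/dev/null; python3 -c "$S"
```

```text
t 17.32 grasp rel seat mm up,left,n [-1.1 -0.3 52.7] F up,left,n [-1.9 -0.5 -0.9] w 50.0 j [-0.7, 0.32, 0.78, 2.18, -0.5, 0.33, 1.85]
sg 1 ([-0.003, -0.004, -0.003], [0.0, 0.0827, -0.0007], 0.4)
sg -1 ([0.005, 3.137, -0.005], [0.0, 0.0827, -0.0007], 179.7)
t 17.65 grasp rel seat mm up,left,n [ 0.4  0.5 24.9] F up,left,n [-0.6  0.3 -0.4] w 49.8 j [-0.58, 0.37, 0.67, 2.17, -0.59, 0.28, 1.94]
sg 1 ([-0.0, -0.004, -0.001], [-0.0006, 0.0549, 0.0004], 0.2)
sg -1 ([0.001, 3.138, -0.001], [-0.0006, 0.0549, 0.0004], 179.8)
```

```bash
S='from h import *
seatframe();plan(SEAT-N*.030,-N,L)'; python3 -m jog '[[[0,0,0,0,0.008,0,0.04],[0,0,0,0,0.016,0,0.04],[0,0,0,0,0.025,0,0.04],[0,0,0,0,0.025,0,0.04]]]' >/dev/null; python3 -c "$S"; python3 -m jog '[[[0,0,0,0,0.008,0,0.04],[0,0,0,0,0.016,0,0.04],[0,0,0,0,0.022,0,0.04],[0,0,0,0,0.022,0,0.04],[0,0,0,0,0.022,0,0.04]]]' >/dev/null; python3 -c "$S"
```

```text
t 17.98 grasp rel seat mm up,left,n [0.6 0.4 0.2] F up,left,n [-1.2  0.5 -1.5] w 50.0 j [-0.49, 0.42, 0.57, 2.15, -0.66, 0.24, 2.0]
sg 1 ([0.0, -0.003, -0.001], [-0.0005, 0.0302, 0.0005], 0.2)
sg -1 ([0.001, 3.138, 0.0], [-0.0005, 0.0302, 0.0005], 179.8)
t 18.4 grasp rel seat mm up,left,n [  0.9   0.  -21.1] F up,left,n [-0.4 -0.6 -2.3] w 50.1 j [-0.43, 0.46, 0.5, 2.14, -0.73, 0.21, 2.08]
sg 1 ([0.001, -0.004, -0.001], [-0.0002, 0.0089, 0.0008], 0.2)
sg -1 ([0.002, 3.138, 0.001], [-0.0002, 0.0089, 0.0008], 179.8)
```

```bash
python3 -m jog '[[[0,0,0,0,0,0,0.06],[0,0,0,0,0,0,0.066],[0,0,0,0,0,0,0.066],[0,0,0,0,0,0,0.066],[0,0,0,0,0,0,0.066],[0,0,0,0,0,0,0.066]]]'; python3 -m jog '[[[0,0,0,0,-0.01,0,0.066],[0,0,0,0,-0.03,0,0.066],[0,0,0,0,-0.055,0,0.066],[0,0,0,0,-0.085,0,0.066],[0,0,0,0,-0.115,0,0.066],[0,0,0,0,-0.145,0,0.066],[0,0,0,0,-0.17,0,0.066],[0,0,0,0,-0.185,0,0.066]]]'; python3 -m jog '[[[0,0,0,0,-0.02,0.02,0.066],[0,0,0,0,-0.05,0.05,0.066],[0,0,0,0.03,-0.08,0.07,0.066],[0,0,0,0.065,-0.1,0.085,0.066],[0,0,0,0.1,-0.11,0.09,0.066],[0,0,0,0.14,-0.11,0.09,0.066],[0,0,0,0.18,-0.11,0.09,0.066],[0,0,0,0.22,-0.11,0.09,0.066],[0,0,0,0.25,-0.11,0.09,0.066],[0,0,0,0.25,-0.11,0.09,0.066]]]'; python3 - <<'E'
from h import *
seatframe()
t=cams.camera('top');s=cams.camera('side')
cv2.imwrite('pics/ftop.png',t[:,:,::-1]);cv2.imwrite('pics/fside.png',s[:,:,::-1])
a=cv2.resize(t[90:290,100:460],None,fx=1.11,fy=1.11);b=cv2.resize(s[140:300,240:400],None,fx=2.5,fy=2.5)
o=np.zeros((400,800,3),np.uint8);a=a[:,:400];o[:a.shape[0],:a.shape[1]]=a;o[:,400:]=b;cv2.imwrite('pics/n4.png',o[:,:,::-1])
E
```

```text
t: 18.9
eef_pos: [0.5249, -0.038, 0.2389]
orientation: [-0.411, 0.645, 0.544, -0.346]
contact_force: [0.1, 0.2, -0.1]
gripper_width: 0.701
t: 19.57
eef_pos: [0.4579, -0.0217, 0.386]
orientation: [-0.411, 0.64, 0.548, -0.348]
contact_force: [-0.7, 0.8, 1.0]
gripper_width: 0.703
t: 20.4
eef_pos: [0.3705, 0.2479, 0.4495]
orientation: [-0.411, 0.639, 0.549, -0.348]
contact_force: [-0.4, -0.1, 0.6]
gripper_width: 0.703
t 20.4 grasp rel seat mm up,left,n [-91.7 258.5 253.2] F up,left,n [-0.1 -0.2  0.7] w 66.1 j [-1.23, -0.04, 0.47, 2.09, 0.47, 0.87, 0.38]
```

View pics/n4.png

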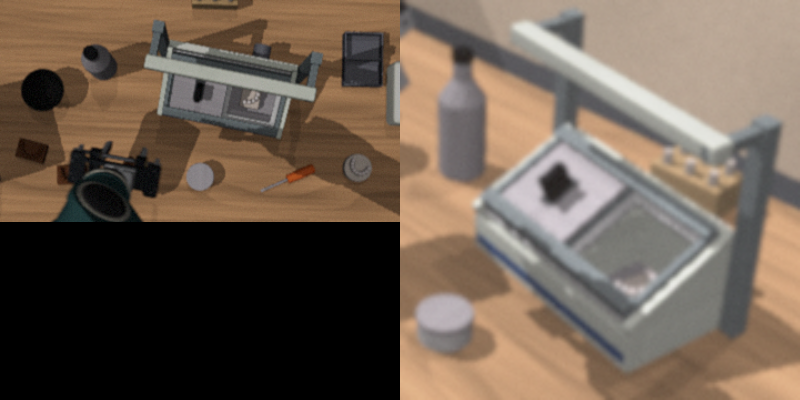

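The picture shows the cast lying in the well at (252,98). The hatch is parked on the left with its fin at (200,90), and the other objects in view are where they were. I hand in.

```bash
python3 -m jog '[[[0,0,0,0,0,0,0.066],[0,0,0,0,0,0,0.066],[0,0,0,0,0,0,0.066]]]'; python3 -c "
from plant import bot
print(bot.sign_off())"
```

```text
t: 20.75
eef_pos: [0.3711, 0.2439, 0.4494]
orientation: [-0.412, 0.64, 0.548, -0.347]
contact_force: [-0.3, -0.3, -0.1]
gripper_width: 0.702
the job is handed in; nothing more can be done
None
```

The job is done and handed in at 20.75 s. The hatch is parked on the left with the well open, and the spoiled plaster cast is lying in the well.

- **Hatch:** I pinched it by the fin and lifted it along n until it met the lips about 15 mm up. I then lowered it 2 mm into the channel and slid it 132 mm left, feeling little beyond its weight. It settled on the parking floor 3.8 mm below the lip contact, and I released it there.
- **Cast:** I carried the white square-based cast in along −n, released it about 20 mm below the seat plane, and it dropped the last 35 mm or so to the well floor.

**Last checks:** the final pictures show the hatch parked, the cast in the well and the arm clear with no contact force. The objects I could see were in their places. The arm hid some of the brown look-alikes in the last top view, so I did not check those.

**Disagreements:** feeling for the lip, I went about 2 mm past first contact. The force reached 40 N at the wrist and the fin slipped about 1 mm in the pads, and I allowed for this before sliding. The bar-based and fin-based positions agreed within 1 mm, except along n, where they differed by about 7 mm. I put that down to the fin being partly hidden, and the touches then bore out the bar-based height.

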